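# Swing down the shell-bin hatch with the hook pole

### The arm

A 7-joint arm with a two-finger parallel gripper is mounted at the origin on the work surface. World frame = base frame: x ahead of the robot, y to its left, z up, the work surface at z = 0. Lengths are in m, angles in rad, forces in N, time in s.
With the tool pointing down it reaches from about 0.4 to 0.85 m from the base axis. Payload 10.4 kg.
Tool frame: the origin (TCP) lies at the very end of the fingers, on their centre line; the grasp point (between the pads) lies r.tcp_to_grasp behind it (r.tcp_to_grasp is the distance from the TCP to the grasp point, in m); z points along the fingers, y is the line along which they close (so a half turn about z gives the same grasp; the last joint's range is limited). The gripper opens to 87 mm and grips with 3 to 60 N. Pads are 19 mm wide; open, the fingers measure 117 mm over their backs; the gripper's body (75 mm by 190 mm) begins 51 mm behind the grasp point.
Start: joints at [-1.174, 0.332, -0.065, 1.46, 0.022, 1.35, -0.088], TCP at [0.255, 0.571, 0.223] pointing down, gripper open.
Joint ranges: [-2.6, 2.6], [-0.5, 2.12], [-1.47, 1.34], [0.16, 2.42], [-1.27, 4.41], [0.06, 2.06], [-2.6, 2.6]. Speed limits (rad/s): [2.22, 2.22, 2.79, 2.79, 3.14, 3.14, 3.14].

### API

Orientations are given as a unit quaternion [x, y, z, w].
In Python, from bench import monitor, cams, ticket, r gives the robot as it stands.
- The arm moves only by the shell command python3 -m crank 'ROWS' [OPENING] [FORCE]. ROWS is a JSON object whose one key "steps" holds a list of rows, each a list of 2 entries, a list of its own where there are three numbers: the shift along the world's x, y, z in units of 25 mm (1.0 is 25 mm), then the turn, a rotation vector about the world's x, y, z in units of 5 degrees (1.0 is 5 degrees). In form: {"steps": [[[x, y, z], [ax, ay, az]], ...]}. A call has 1 to 10 rows; each row shifts and turns the commanded pose from where the row before left it; what a row does not reach is not made up. A row lasts 1/12 s, in which the tool goes at most 41.7 mm and 7.16 degrees, less where a joint would pass 70% of its speed; a pose out of reach is approached as far as the arm can. A call is refused whole if a number of a shift passes 1 or a number of a turn 1, either way. A call with a gripper value outside its range is refused whole. OPENING is the finger opening in mm, from 0 to 87, set as the call begins (- or left out, the last holds). The fingers move at their own pace and stop on an object; FORCE is the grip in N (left out, the last holds). Time passes only in rows, so rows that do not move let the fingers close. It gives the time, the measured TCP pose, the force, the opening and the grip force at its end, in the units of the state.
- monitor.read_state(): the state, without advancing time (a new reading comes with each control period).
- cams.camera(name): name is "scene" or "side" or "wrist"; returns a dict with "pixels" (384x512x3 uint8, blue, green, red), "z_map" (384x512 float32, m along the optical axis (not along the pixel's ray), 0 where there is no reading), "vfov" (degrees; the focal length in pixels is half the picture's height over the tangent of half this angle, whatever the lens; pixels are square), "cx", "cy" (the principal point, pixels), "T" (4x4, takes a point from camera to world coordinates). Camera axes: x right, y up, looking along -z (the intrinsics and any distortion apply to the point x, -y, -z); pixel columns grow to the right and rows downward; lengths in m; the calibration is good to about 2 mm. A picture is of the moment at which its call begins.
- ticket.close_job(): hands the job in; it is judged then, once.
The state is a dict: "time": time; "joint_positions": joint angles; "joint_vel": joint speeds; "joint_torque": joint torques, N m; "ee_pos": TCP position; "eef_rot": TCP orientation; "ft_force": force on the tool from outside, world axes, zero at the start; "torque": the same for the moment, N m; "width": finger opening in m; "grip_force": force on a finger pad.
Only numpy, scipy, OpenCV 4.12 (cv2) and the standard library are available. Lean on these libraries where they do the work, as an engineer would, in place of code of your own. Each camera call takes 0.05 s, during which the arm holds its last target. There are 200 camera calls.

### The job

Take the red-handled hook pole from its cradle, slip its side pin through the brass eye of the blue hatch high on the white tower, and with the pole gently swing the hatch down until you feel it seat on its rubber bumper, giving it a light push home. Then slide the pin out of the eye, leaving the hatch down on the bumper, and lay the pole back in its cradle as you found it. Touch the hatch only with the pole, force nothing, never let the hatch slam, and leave the mug, the jar and the wood slice alone.

Things in the scene. Friction and masses are not known exactly. Their poses are not given: they have to be found in the camera images.
- pole: Hook pole, 0.14 to 0.24 kg, along its x. Red handle x -70 to +50, 18 wide (y), 28 tall (z); then a steel shaft, radius 6, to x = +130, where a round-ended pin, diameter 7, sticks out 34 to +y. Origin on the handle and shaft axis, mid height. Lies z up.
- pole_grip (a point): Point (20, 0, 0) mm of the pole, near its centre of mass: grip here from above, across the 18 mm width, strongly (about 100 N), since a load at the pin tends to turn the handle in the fingers. Pole axes.
- pin_tip (a point): Round free end of the pole's side pin, at (130, 34, 0) mm in the pole's frame; the pin lies along the pole's y. Pole axes.
- cradle: Fixed wooden cradle. Origin: centre of underside; x along the resting pole to its hook end. Two posts 14 thick with open notches 14 deep: at x = -55 (floor 46 high, 34 wide) for the handle, at x = +85 (floor 54 high, 30 wide) for the shaft. Resting pole: origin 60 above the cradle's, same axes. Room for fingers between the posts.
- hatch: Blue drop hatch, 172 wide, 112 tall, 10 thick, 0.24 to 0.39 kg. Origin on the hinge line, at its lower outer edge, mid width, 190 above the table. y along the hinge (level), z up the panel to its free edge, x into the thickness (into the tower when shut). Turns about -y: free edge outward and down. Opening = angle of z from vertical.
- hinge (a point): Same point and axes as hatch. The hatch starts 0 to 0.2 rad open and stops on the bumper at 1.28 to 1.57 rad. Its friction hinge (0.4 N m) holds it where it is left: moving it takes up to 3 N at the eye, square to the line from the hinge. Over 18 N from the pole breaks the hatch; faster than 1.5 rad/s is a slam.
- eye (a point): Centre of the brass eye at (-12, 0, 130) mm of the hatch, same axes. Hole axis y, diameter 13; bar 6 thick. The pin goes in along +y (world +x, roughly), the pole level, z up, pointing at the tower (its x = the shut hatch's x), tip about 15 past the middle; the eye then turns freely on it. Clear on both sides; panel edge 18 below.
- seat (a point): Point on the hatch's outer face that comes down on the bumper, at (0, 0, 85) mm in the hatch's frame.
- bumper: Fixed rubber bumper, diameter 26, on a bracket of the tower, 85 mm out from the hinge line. Origin: centre of its top, 0 to 25 mm above the hinge line, differing each time. Push until the resistance along the arc at the eye rises to 4 or 5 N: the hatch is then seated (3 N or more on the bumper). Over 20 N on it breaks it.
- tower: Fixed white drawer tower, 180 deep (x), 200 wide (y), 315 tall, carrying the hatch. Origin: centre of its underside on the table. Its front, with the hatch, faces its -x, roughly world +y.
- mug: Bystander: white mug, 76 across, 90 tall. Origin at the centre of its underside.
- jar: Bystander: green glass jar with brass cap, 64 across, 90 tall. Origin at the centre of its underside.
- slice: Bystander: round slice of light wood, 84 across, 16 thick, lying flat. Origin at the centre of its underside.
Things that resemble listed ones, but are neither listed nor needed, are in the scene too. There is more than one size of the pole; the job needs the smaller.

How it is judged:
On the way, in this order (a step that is already met when the one before it is completed fails the run):
1. the pole's pin is through the eye, its tip at least 6 mm past the eye's middle plane, the hatch still up (y of pin_tip in the frame of eye between 0.006 and 0.03 m and x of pin_tip in the frame of eye between -0.009 and 0.009 m and z of pin_tip in the frame of eye between -0.009 and 0.009 m and angle between hatch's own z axis and vertical below 0.6 rad), for 0.2 s.
2. with the pin in the eye, the hatch is pressed on the bumper with at least 3 N (y of pin_tip in the frame of eye between 0.006 and 0.03 m and x of pin_tip in the frame of eye between -0.009 and 0.009 m and z of pin_tip in the frame of eye between -0.009 and 0.009 m and contact force between hatch and bumper above 3 N and contact force between pole and hatch above 1 N), for 0.2 s.
At the end, for the whole second after the job is handed in: The hatch is down, its seat point within 6 mm of the bumper's top centre, and at rest; the pole lies released and still in its cradle (origin within 25 mm along, 13 mm across and 6 mm in height of its place, along the cradle within 0.15 rad, upright within 0.2 rad) (distance between seat and bumper below 0.006 m and x of pole in the frame of cradle between -0.025 and 0.025 m and y of pole in the frame of cradle between -0.013 and 0.013 m and z of pole in the frame of cradle between 0.054 and 0.066 m and angle between the x axis of pole and the x axis of cradle, either way round below 0.15 rad and angle between pole's own z axis and vertical below 0.2 rad and linear speed of pole below 0.02 m/s and angular speed of hatch below 0.05 rad/s and contact force between the fingers and pole below 0.1 N); the robot touches nothing.
It fails at once if the pole loads the hatch with more than 18 N (contact force between pole and hatch above 18 N).
It fails at once if the hatch presses the bumper with more than 20 N (contact force between hatch and bumper above 20 N).
It fails at once if the hatch swings faster than 1.5 rad/s (slams) (angular speed of hatch above 1.5 rad/s).
It fails at once if the robot itself touches the hatch (contact force between any of the fingers, the arm and hatch above 0.5 N).
It fails at once if a bystander is moved more than 15 mm (distance of any of mug, jar, slice from where it was at the start of the episode above 0.015 m).
It also fails if it takes over 69 s, if anything falls off the work surface, if the arm or the gripper's body presses on something with over 40 N, if the wrist force passes 120 N, or if a joint passes its speed limit or range.

## Working session

There is one attempt and no reset: what is moved stays moved. The work goes in short steps, Python scripts to look and compute and a shell command to move; the robot and the scene stay as the last step left them, time stands still between calls to the robot, and variables do not carry over. Pictures are saved under pics/ and viewed, at most 10 in all, crops included, and the job is handed in when it is done.

```bash
ls; mkdir -p pics
cat > h.py <<'E'
import numpy as np, cv2
from bench import monitor, cams, ticket, r
def cap(n):
    c=cams.camera(n); np.savez(f'{n}.npz',**{k:np.array(v) for k,v in c.items() if not isinstance(v,str)}); return c
def pts(c):
    z=np.array(c['z_map']); H,W=z.shape; f=H/2/np.tan(np.radians(float(c['vfov']))/2)
    v,u=np.mgrid[:H,:W]
    P=np.stack([(u-float(c['cx']))/f*z,-(v-float(c['cy']))/f*z,-z],-1)
    T=np.array(c['T']); return P@T[:3,:3].T+T[:3,3], z>0
E
python3 - <<'E'
from h import *
a=cap('scene');b=cap('side')
print({k:v for k,v in a.items() if k not in('pixels','z_map')}); print(b.keys(), r.tcp_to_grasp, monitor.read_state())
print({k:v for k,v in b.items() if k not in('pixels','z_map')})
cv2.imwrite('pics/a.png',cv2.resize(a['pixels'],(800,600)));cv2.imwrite('pics/b.png',cv2.resize(b['pixels'],(800,600)))
E
```

```text
pics
{'vfov': 50.77998264303638, 'cx': 252.42046558160413, 'cy': 187.73374106353793, 'T': array([[ 0.39054929, -0.61362879,  0.6862441 ,  1.24457859],
       [ 0.92055485,  0.25459241, -0.29624562, -0.30498467],
       [ 0.0070723 ,  0.74742385,  0.66430985,  0.93919231],
       [ 0.        ,  0.        ,  0.        ,  1.        ]])}
dict_keys(['pixels', 'z_map', 'vfov', 'cx', 'cy', 'T']) 0.0187 {'time': 0.1, 'joint_positions': array([-1.1735758 ,  0.33280894, -0.06470587,  1.46083692,  0.02161992,
        1.34991529, -0.08850142]), 'joint_vel': array([-0.00154035, -0.00130399,  0.00166876, -0.00414893, -0.00183721,
        0.00052871, -0.0006045 ]), 'joint_torque': array([ 7.65124405e-04, -6.24543142e+01,  2.40698084e-02, -3.90714812e+01,
       -6.15902455e-02,  3.65639257e-02,  1.28834422e-04]), 'ee_pos': array([0.25461422, 0.57041022, 0.22184311]), 'eef_rot': array([ 2.08358745e-01,  9.78052263e-01, -6.28924496e-04, -9.56853790e-05]), 'ft_force': array([ 0.36083776, -0.27698334, -0.41606058]), 'torque': array([-0.04184668,  0.02693674, -0.03156464]), 'grip_force': 0.0, 'width': 0.08712036531328503}
{'vfov': 52.21595780517971, 'cx': 252.98154283242104, 'cy': 193.40326121404385, 'T': array([[ 0.99265865,  0.08131556, -0.08953541,  0.36573579],
       [-0.11998323,  0.75543313, -0.64414658, -0.87497284],
       [ 0.01525887,  0.65016042,  0.75964373,  1.2409102 ],
       [ 0.        ,  0.        ,  0.        ,  1.        ]])}
```

View pics/a.png

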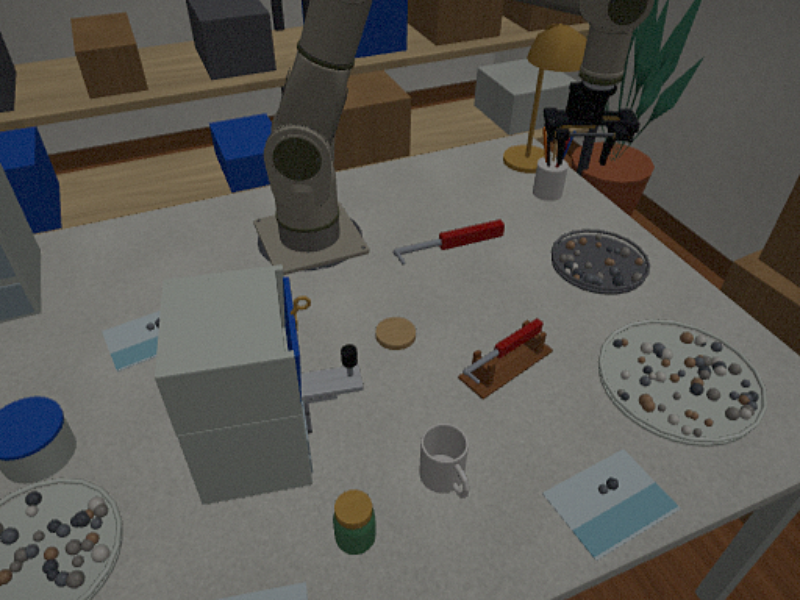

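View pics/b.png

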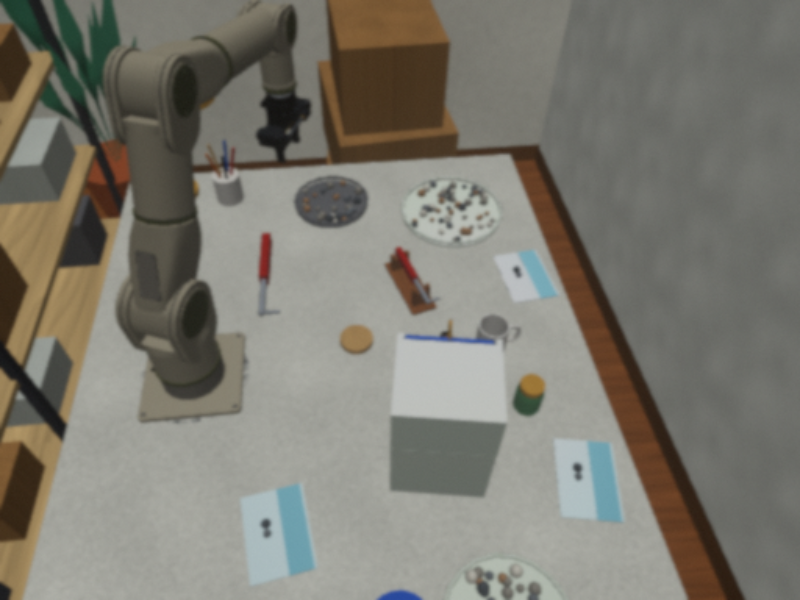

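The scene view shows two red poles. One lies on the table at (450,238) and is longer, and one sits in the wooden cradle at (505,345). The cradled one fits the task: it is the smaller, and it is in its cradle. The tower is at (235,380), with the blue hatch and brass eye at (300,305) and the black bumper at (349,355).

```bash
cat > m.py <<'E'
from h import *
for n in('scene','side'):
    c=np.load(n+'.npz'); P,ok=pts(c); hsv=cv2.cvtColor(c['pixels'],cv2.COLOR_BGR2HSV).astype(int); h,s,v=hsv[...,0],hsv[...,1],hsv[...,2]
    X,Y,Z=P[...,0],P[...,1],P[...,2]
    print(n,'table z pctl',[np.round(Z[i,j],4) for i,j in((250,300),(300,330),(200,230),(150,330))])
    def rep(name,m):
        p=P[m&ok]; 
        if len(p)<5: print(name,len(p)); return
        c0=np.median(p,0); w,V=np.linalg.eigh(np.cov((p-c0).T)); print(name,len(p),'med',c0.round(4),'lo',np.percentile(p,2,0).round(4),'hi',np.percentile(p,98,0).round(4),'ax',V[:,2].round(3),'n',V[:,0].round(3))
    red=((h<6)|(h>174))&(s>170)&(v>60)
    nl,lab=cv2.connectedComponents(red.astype(np.uint8))
    for i in range(1,nl):
        if (lab==i).sum()>40: rep('red',lab==i)
    blue=(h>108)&(h<130)&(s>150)&(Z>.15)&(X>.2)&(abs(Y)<.6)
    rep('blue',blue)
    rep('towertop',(abs(Z-.315)<.012)&(s<60)&(X>.2)&(X<.9)&(Y<.2)&(Y>-.5))
    rep('brass/eye',(h>12)&(h<28)&(s>110)&(Z>.26)&(Z<.37)&(X>.3)&(X<.8)&(abs(Y)<.4))
    rep('black bumper',(v<45)&(Z>.1)&(Z<.25)&(X>.3)&(X<.8)&(abs(Y)<.35))
E
python3 m.py
python3 - <<'E'
from h import *
a=np.load('scene.npz')['pixels'];b=np.load('side.npz')['pixels']
A=cv2.resize(a[190:265,280:365],(400,353),interpolation=3);B=cv2.resize(a[160:260,165:245],(400,500),interpolation=3)
o=np.zeros((500,800,3),np.uint8);o[:353,:400]=A;o[:,400:]=B;cv2.imwrite('pics/c.png',cv2.convertScaleAbs(o,alpha=1.4))
E
```

```text
scene table z pctl [np.float64(0.0005), np.float64(0.0007), np.float64(-0.0021), np.float64(0.001)]
red 325 med [0.1745 0.3602 0.0333] lo [0.1597 0.2844 0.0067] hi [0.1825 0.4409 0.0428] ax [ 0.037  0.999 -0.004] n [ 0.954 -0.034  0.298]
red 246 med [0.5519 0.2558 0.0717] lo [0.5334 0.2044 0.0506] hi [0.5696 0.3113 0.0764] ax [-0.263  0.965 -0.005] n [0.879 0.242 0.411]
blue 369 med [ 0.5452 -0.1775  0.3011] lo [ 0.2237 -0.1961  0.2064] hi [0.6509 0.5766 0.3969] ax [-0.413  0.908  0.072] n [-0.112 -0.129  0.985]
towertop 5136 med [ 0.5659 -0.2787  0.3144] lo [ 0.4509 -0.3641  0.3062] hi [ 0.6558 -0.1888  0.3167] ax [-0.982  0.189  0.009] n [ 0.008 -0.001  1.   ]
brass/eye 72 med [ 0.5711 -0.1667  0.3145] lo [ 0.5675 -0.1765  0.2977] hi [ 0.5805 -0.1501  0.3304] ax [0.01  0.596 0.803] n [ 0.965 -0.215  0.148]
black bumper 127 med [ 0.5894 -0.0998  0.2016] lo [ 0.5734 -0.1099  0.1683] hi [ 0.5949 -0.0876  0.2081] ax [-0.213  0.062  0.975] n [ 0.911 -0.349  0.221]
side table z pctl [np.float64(0.3153), np.float64(-0.0004), np.float64(0.0013), np.float64(0.0012)]
red 88 med [0.1689 0.3515 0.0371] lo [0.1605 0.2826 0.0305] hi [0.1766 0.4282 0.0428] ax [-0.036 -0.999 -0.002] n [-0.092  0.001  0.996]
red 43 med [0.5468 0.26   0.0723] lo [0.5339 0.2038 0.0621] hi [0.5595 0.3006 0.0756] ax [-0.211  0.976 -0.046] n [-0.698 -0.184 -0.692]
blue 1
towertop 3697 med [ 0.5473 -0.287   0.3136] lo [ 0.4481 -0.3683  0.3077] hi [ 0.6464 -0.192   0.3172] ax [-0.98   0.199 -0.001] n [-0.002 -0.005  1.   ]
brass/eye 2
black bumper 0
```

View pics/c.png

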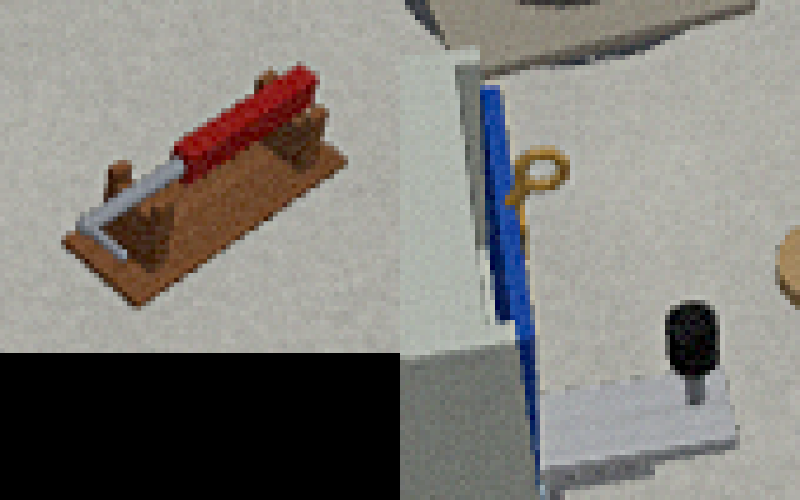

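```bash
cat > m2.py <<'E'
from h import *
for n in('scene','side'):
    c=np.load(n+'.npz'); P,ok=pts(c); hsv=cv2.cvtColor(c['pixels'],cv2.COLOR_BGR2HSV).astype(int); h,s,v=hsv[...,0],hsv[...,1],hsv[...,2]
    X,Y,Z=P[...,0],P[...,1],P[...,2]
    t=(abs(Z-.315)<.006)&(s<70)&(X>.2)&(X<.9)&(Y<-.05)&(Y>-.5)
    t=cv2.morphologyEx(t.astype(np.uint8),cv2.MORPH_OPEN,np.ones((5,5)))>0
    print(n,'tower',cv2.minAreaRect(P[t][:,:2].astype(np.float32)*1000))
    red=((h<8)|(h>172))&(s>120)&(v>50)&(X>.45)&(Z>.04)
    print('handle',cv2.minAreaRect(P[red][:,:2].astype(np.float32)*1000)); 
    top=red&(Z>.068); q=P[top]; print('top',cv2.minAreaRect(q[:,:2].astype(np.float32)*1000),np.median(q[:,2]),len(q))
    w=(X>.45)&(X<.7)&(Y>.05)&(Y<.38)&(Z>.006)&(Z<.09); print('cradle+pole',P[w].min(0),P[w].max(0))
    base=w&(h>3)&(h<20)&(s>90)&(Z<.02)&(Y>.08); q=P[base]; print('base',len(q),np.median(q[:,2]),cv2.minAreaRect(q[:,:2].astype(np.float32)*1000))
    sh=w&(Z>.05)&(s<70); q=P[sh]; print('shaft',len(q)); print(q[np.argsort(q[:,1])][::max(1,len(q)//12)].round(4))
    bl=(h>108)&(h<130)&(s>150)&(X>.4)&(X<.72)&(Y<-.1)&(Z>.15)&(Z<.34); q=P[bl]
    if len(q)>20:
        A=np.c_[q[:,0],q[:,2],np.ones(len(q))]
        for _ in range(4):
            k=np.linalg.lstsq(A,q[:,1],rcond=None)[0]; e=abs(A@k-q[:,1]); m=e<np.percentile(e,80); A,q=A[m],q[m]
        print('hatch plane y=ax+bz+c',k,e.max(),q.min(0),q.max(0),len(q))
    e=(h>10)&(h<30)&(s>100)&(Z>.28)&(Z<.36)&(X>.45)&(X<.7)&(Y<-.1)&(Y>-.22); q=P[e]; 
    if len(q)>5: print('eye',len(q)); print(q[np.argsort(q[:,2])][::4].round(4))
    b=(v<50)&(Z>.17)&(X>.5)&(X<.65)&(Y<-.06)&(Y>-.15); q=P[b]
    if len(q)>5:
        q=q[q[:,2]>np.percentile(q[:,2],95)-.006]; print('bump top',len(q),cv2.minEnclosingCircle(q[:,:2].astype(np.float32)*1000),np.median(q[:,2]))
E
python3 m2.py
```

```text
scene tower ((548.3309326171875, -270.29815673828125), (178.86431884765625, 204.79574584960938), 79.24082946777344)
handle ((864.7003173828125, -20.363677978515625), (74.39583587646484, 946.4310302734375), 48.66329574584961)
top ((865.0069580078125, -20.678131103515625), (73.79757690429688, 945.6074829101562), 48.703609466552734) 0.07324080247162701 177
cradle+pole [0.46752341 0.11700901 0.00601613] [0.69815726 0.37991094 0.07732762]
base 581 0.008269927382210662 ((561.1464233398438, 235.82553100585938), (66.57477569580078, 201.52931213378906), 12.769562721252441)
shaft 144
[[0.5858 0.117  0.0617]
 [0.59   0.1243 0.063 ]
 [0.6056 0.1292 0.0601]
 [0.6122 0.1314 0.0662]
 [0.5855 0.1366 0.0615]
 [0.5851 0.1467 0.0611]
 [0.5801 0.1561 0.0605]
 [0.5704 0.1643 0.0644]
 [0.5783 0.1732 0.0644]
 [0.5726 0.1833 0.063 ]
 [0.5688 0.192  0.0642]
 [0.5641 0.2033 0.0505]]
hatch plane y=ax+bz+c [-0.15560414  0.07328915 -0.11354333] 0.0033496093045437825 [ 0.48833177 -0.1967369   0.25070252] [ 0.65241193 -0.16762812  0.30347264] 108
eye 75
[[ 0.5815 -0.1759  0.292 ]
 [ 0.5689 -0.1716  0.2983]
 [ 0.56
[... 704 characters left out ...]
), (30.24397850036621, 113.4173812866211), 5.760715484619141)
top ((546.5670166015625, 253.87277221679688), (18.861581802368164, 109.4986572265625), 15.14269733428955) 0.07219083348872424 77
cradle+pole [0.4808949  0.10645866 0.0060152 ] [0.69889229 0.37954825 0.07815095]
base 136 0.008272643528061674 ((553.407470703125, 229.801513671875), (57.899898529052734, 192.53477478027344), 17.07040786743164)
shaft 72
[[0.5795 0.1165 0.0646]
 [0.5885 0.1222 0.063 ]
 [0.5973 0.1267 0.0628]
 [0.6102 0.1294 0.0581]
 [0.6114 0.1361 0.0565]
 [0.5802 0.1476 0.0655]
 [0.574  0.1589 0.0595]
 [0.5745 0.1639 0.0661]
 [0.5717 0.172  0.0635]
 [0.5727 0.1785 0.0623]
 [0.5619 0.1883 0.0589]
 [0.5119 0.2893 0.0553]]
```

```bash
python3 -m crank '{"steps":[[[0.75,-0.86,-0.1],[0,0,-0.64]],[[0.75,-0.86,-0.1],[0,0,-0.64]],[[0.75,-0.86,-0.1],[0,0,-0.64]],[[0.75,-0.86,-0.1],[0,0,-0.64]],[[0.75,-0.86,-0.1],[0,0,-0.64]],[[0.75,-0.86,-0.1],[0,0,-0.64]],[[0.75,-0.86,-0.1],[0,0,-0.64]],[[0.75,-0.86,-0.1],[0,0,-0.64]]]}' 87 60
python3 -m crank '{"steps":[[[0.75,-0.86,-0.1],[0,0,-0.64]],[[0.75,-0.86,-0.1],[0,0,-0.64]],[[0.75,-0.86,-0.1],[0,0,-0.64]],[[0.75,-0.86,-0.1],[0,0,-0.64]],[[0.75,-0.86,-0.1],[0,0,-0.64]],[[0.75,-0.86,-0.1],[0,0,-0.64]],[[0.75,-0.86,-0.1],[0,0,-0.64]],[[0.75,-0.86,-0.1],[0,0,-0.64]],[[0,0,0],[0,0,0]],[[0,0,0],[0,0,0]]]}'
python3 - <<'E'
from h import *
a=cap('wrist');cv2.imwrite('pics/d.png',a['pixels']);print(a['T'].round(3),a['vfov'])
P,ok=pts(a);hsv=cv2.cvtColor(a['pixels'],cv2.COLOR_BGR2HSV).astype(int); h,s,v=hsv[...,0],hsv[...,1],hsv[...,2]
Z=P[...,2]
for zl in(.04,.068):
  red=((h<8)|(h>172))&(s>120)&(v>50)&(Z>zl)&(Z<.09)
  if red.sum()>20: print(zl,red.sum(),cv2.minAreaRect(P[red][:,:2].astype(np.float32)*1000),np.median(P[red],0))
E
```

```text
time: 0.77
ee_pos: [0.4053, 0.3974, 0.2022]
eef_rot: [0.421, 0.907, -0.0, -0.0]
ft_force: [0.0, -0.7, 0.8]
width: 0.0866
grip_force: 0.0
time: 1.6
ee_pos: [0.5553, 0.2248, 0.182]
eef_rot: [0.612, 0.791, -0.001, 0.0]
ft_force: [-0.2, 0.3, 0.2]
width: 0.0867
grip_force: 0.0
[[ 0.968 -0.243 -0.065  0.539]
 [ 0.252  0.936  0.248  0.292]
 [ 0.001 -0.256  0.967  0.344]
 [ 0.     0.     0.     1.   ]] 64.63297919912196
0.04 2660 ((547.211669921875, 258.0396423339844), (18.994239807128906, 119.07341766357422), 15.577333450317383) [0.54643344 0.26338425 0.07409788]
0.068 2658 ((547.6998901367188, 258.17572021484375), (17.980628967285156, 119.07341766357422), 15.577332496643066) [0.54644675 0.26334529 0.07409893]
```

View pics/d.png

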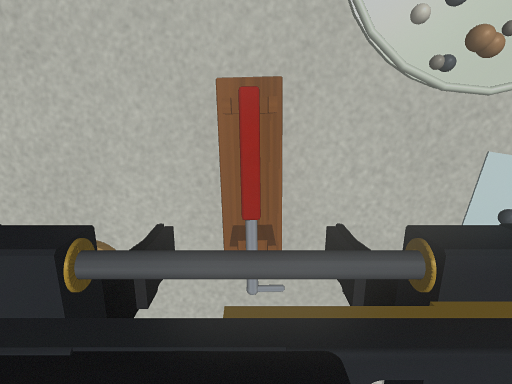

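The wrist view shows the smaller pole in its cradle. The red handle runs from (250,88) to (250,220) and measures 119 x 18 mm. The pin points right at (284,288). I'm descending onto it.

```bash
python3 -m crank '{"steps":[[[0.01,0.16,-0.8],[0,0,0.2]],[[0,0,-0.8],[0,0,0]],[[0,0,-0.8],[0,0,0]],[[0,0,-0.8],[0,0,0]],[[0,0,-0.8],[0,0,0]],[[0,0,-0.8],[0,0,0]],[[0,0,-0.5],[0,0,0]],[[0,0,-0.3],[0,0,0]],[[0,0,0],[0,0,0]],[[0,0,0],[0,0,0]]]}'
python3 -m crank '{"steps":[[[0,0,0],[0,0,0]],[[0,0,0],[0,0,0]],[[0,0,0],[0,0,0]],[[0,0,0],[0,0,0]],[[0,0,0],[0,0,0]],[[0,0,0],[0,0,0]],[[0,0,0],[0,0,0]],[[0,0,0],[0,0,0]],[[0,0,0],[0,0,0]],[[0,0,0],[0,0,0]]]}' 0 60
```

```text
time: 2.48
ee_pos: [0.555, 0.2313, 0.0431]
eef_rot: [0.603, 0.798, 0.0, 0.0]
ft_force: [-0.1, 0.9, 0.7]
width: 0.0871
grip_force: 0.0
time: 3.32
ee_pos: [0.555, 0.2307, 0.0425]
eef_rot: [0.604, 0.797, 0.0, -0.0]
ft_force: [-0.3, 0.0, -0.6]
width: 0.0282
grip_force: 0.0
```

```bash
python3 -m crank '{"steps":[[[0,0,0],[0,0,0]],[[0,0,0],[0,0,0]],[[0,0,0],[0,0,0]],[[0,0,0],[0,0,0]],[[0,0,0],[0,0,0]],[[0,0,0],[0,0,0]]]}' 0 60
python3 -m crank '{"steps":[[[0,0,0.3],[0,0,0]],[[0,0,0.5],[0,0,0]],[[0,0,0.8],[0,0,0]],[[0,0,0.8],[0,0,0]],[[0,0,0.8],[0,0,0]],[[0,0,0.8],[0,0,0]],[[0,0,0.8],[0,0,0]],[[0,0,0.8],[0,0,0]],[[0,0,0.8],[0,0,0]],[[0,0,0.8],[0,0,0]]]}'
```

```text
time: 3.82
ee_pos: [0.555, 0.2308, 0.0425]
eef_rot: [0.604, 0.797, 0.0, 0.0]
ft_force: [-0.4, -0.4, 0.3]
width: 0.0177
grip_force: 60.0
time: 4.65
ee_pos: [0.5548, 0.2305, 0.2248]
eef_rot: [0.604, 0.797, 0.0, 0.0]
ft_force: [-0.6, -0.0, -2.3]
width: 0.0176
grip_force: 60.0
```

```bash
python3 -m crank '{"steps":[[[-0.06,-0.5,0.5],[0,0,-0.3]],[[-0.06,-0.9,0.5],[0,0,-0.6]],[[-0.06,-0.95,0.5],[0,0,-0.6]],[[-0.06,-0.95,0.4],[0,0,-0.6]],[[-0.06,-0.95,0.3],[0,0,-0.6]],[[-0.06,-0.95,0.3],[0,0,-0.6]],[[-0.06,-0.95,0.2],[0,0,-0.6]],[[-0.06,-0.95,0.1],[0,0,-0.6]],[[-0.06,-0.95,0],[0,0,-0.5]],[[-0.06,-0.8,0],[0,0,-0.3]]]}'
python3 -m crank '{"steps":[[[0,-0.4,0],[0,0,0]],[[0,0,0],[0,0,0]],[[0,0,0],[0,0,0]]]}'
cat > m3.py <<'E'
from h import *
import sys
c=cap('scene'); P,ok=pts(c); im=c['pixels']
x0,x1,y0,y1=[int(a) for a in sys.argv[2:6]]
cv2.imwrite(sys.argv[1],cv2.convertScaleAbs(cv2.resize(im[y0:y1,x0:x1],None,fx=5,fy=5,interpolation=cv2.INTER_CUBIC),alpha=1.5))
T=np.array(c['T']);f=192/np.tan(np.radians(c['vfov'])/2)
def proj(p): q=T[:3,:3].T@(np.array(p)-T[:3,3]); return np.array([c['cx']+f*q[0]/-q[2], c['cy']+f*q[1]/q[2]])
hsv=cv2.cvtColor(im,cv2.COLOR_BGR2HSV).astype(int); h,s,v=hsv[...,0],hsv[...,1],hsv[...,2]
X,Y,Z=P[...,0],P[...,1],P[...,2]
st=monitor.read_state(); tcp=st['ee_pos'];q=st['eef_rot'];a=2*np.degrees(np.arctan2(q[1],q[0]))-90
w=np.array([np.cos(np.radians(a)),np.sin(np.radians(a)),0]);u=np.array([w[1],-w[0],0])
tip=tcp+[0,0,.0187-.0012]+.1116*u+.034*w
print('tool heading',a,'pred tip',tip.round(4),'px',proj(tip).round(1),'pin root px',proj(tip-.034*w).round(1))
E=np.array([.569,-.163,.318]); print('eye px pred',proj(E))
m=(s<80)&(Z>.25)&(X>.4)&(X<.64)&(Y<-.02)&(Y>-.2)&(abs(Z-tip[2])<.012)&(np.hypot(X-tip[0],Y-tip[1])<.09)
q=P[m]; print('steel',m.sum()); 
vv,uu=np.nonzero(m)
for i in np.argsort(uu)[::max(1,len(uu)//25)]: print(uu[i],vv[i],q[i].round(4))
E
python3 m3.py pics/e.png 160 280 140 240
```

```text
time: 5.48
ee_pos: [0.5396, 0.0064, 0.2923]
eef_rot: [0.772, 0.636, -0.0, 0.0]
ft_force: [1.0, -0.4, -1.9]
width: 0.0174
grip_force: 60.0
time: 5.73
ee_pos: [0.54, -0.0001, 0.2922]
eef_rot: [0.77, 0.638, -0.0, -0.0]
ft_force: [0.3, 1.0, -2.9]
width: 0.0174
grip_force: 60.0
tool heading -10.634915388619902 pred tip [ 0.5528 -0.1151  0.3097] px [209.9 186.8] pin root px [207.9 177.6]
eye px pred [191.8353486  193.72077046]
steel 320
172 188 [ 0.5288 -0.199   0.3146]
173 188 [ 0.5295 -0.1968  0.3144]
174 187 [ 0.526  -0.1936  0.3136]
175 187 [ 0.5274 -0.1916  0.314 ]
175 178 [ 0.4968 -0.1833  0.3148]
176 177 [ 0.4929 -0.18    0.3139]
176 192 [ 0.5467 -0.1942  0.3155]
177 194 [ 0.5514 -0.1934  0.3129]
178 196 [ 0.5597 -0.1932  0.3138]
179 204 [ 0.5872 -0.1982  0.3148]
191 195 [ 0.5673 -0.1649  0.3133]
208 179 [ 0.5277 -0.1112  0.3125]
209 183 [ 0.5431 -0.1138  0.3131]
210 187 [ 0.5511 -0.1144  0.3072]
211 177 [ 0.5244 -0.1025  0.3134]
213 177 [ 0.523  -0.0972  0.3106]
215 179 [ 0.5274 -0.0938  0.3066]
218 178 [ 0.5275 -0.0862  0.3074]
220 175 [ 0.5281 -0.0809  0.3156]
222 176 [ 0.5308 -0.0769  0.3133]
225 177 [ 0.5322 -0.0699  0.309 ]
227 174 [ 0.5294 -0.0635  0.3142]
230 175 [ 0.5345 -0.0577  0.3131]
232 173 [ 0.531  -0.0512  0.3146]
235 175 [ 0.5352 -0.0451  0.3096]
237 172 [ 0.5326 -0.0388  0.3151]
239 175 [ 0.5368 -0.0354  0.3078]
```

View pics/e.png

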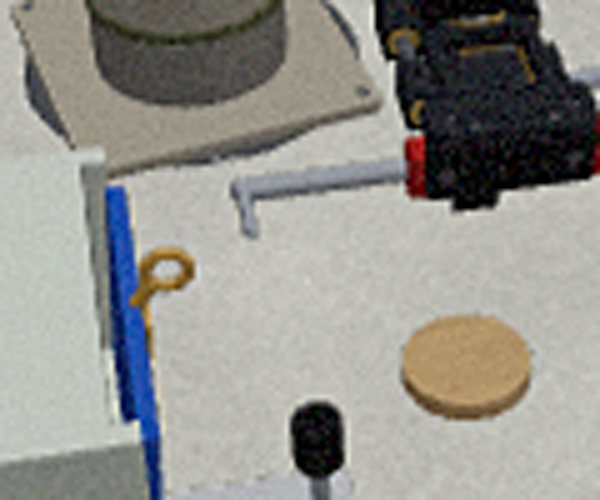

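Run:
```python
from h import *
from scipy.optimize import brentq
c=np.load('scene.npz');T=c['T'];f=192/np.tan(np.radians(float(c['vfov']))/2)
d=T[:3,:3]@np.array([(193.4-c['cx'])/f,-(193.4-c['cy'])/f,-1]);o=T[:3,3]
for z in(.316,.318,.320): print(z,(o+d*(z-o[2])/d[2]).round(4))
P,ok=pts(c);hsv=cv2.cvtColor(c['pixels'],cv2.COLOR_BGR2HSV).astype(int)
m=(hsv[...,0]>10)&(hsv[...,0]<30)&(hsv[...,1]>90)
m[:188]=0;m[199:]=0;m[:,:188]=0;m[:,200:]=0
vv,uu=np.nonzero(m);q=P[m];print(len(q),uu.mean(),vv.mean(),cv2.minEnclosingCircle(np.c_[uu,vv].astype(np.float32)),np.median(q,0),q.mean(0))
s=cap('side');cv2.imwrite('pics/f.png',cv2.convertScaleAbs(cv2.resize(s['pixels'][150:250,230:350],None,fx=5,fy=5,interpolation=2),alpha=1.5))
T=s['T'];f=192/np.tan(np.radians(s['vfov'])/2)
def proj(p): q=T[:3,:3].T@(np.array(p)-T[:3,3]); return np.array([s['cx']+f*q[0]/-q[2], s['cy']+f*q[1]/q[2]])
print('side crop px eye',(proj([.569,-.159,.318])-[230,150])*5+2,'tip',(proj([.5528,-.1151,.3097])-[230,150])*5+2)
print('jac',[(5*(proj(np.array([.569,-.159,.318])+.001*e)-proj([.569,-.159,.318]))).round(2) for e in np.eye(3)])
```

```text
0.316 [ 0.5671 -0.1589  0.316 ]
0.318 [ 0.5693 -0.1594  0.318 ]
0.32 [ 0.5715 -0.1599  0.32  ]
59 192.47457627118644 193.8135593220339 ((193.0, 195.0), 5.831051826477051) [ 0.57109644 -0.16223289  0.31947118] [ 0.57102209 -0.16199526  0.31904093]
side crop px eye [285.81222968 289.77695154] tip [246.53765342 245.15170122]
jac [array([ 1.63, -0.14]), array([-0.29, -1.29]), array([ 0.13, -1.03])]
```

View pics/f.png

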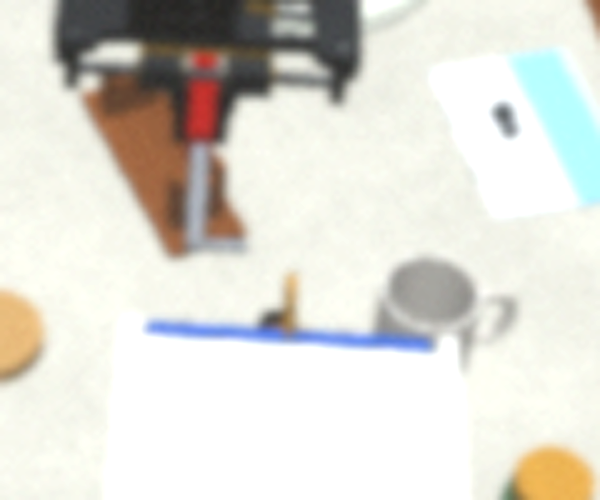

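The side view shows the eye edge-on at crop (291,290) and the pin tip at (245,245). Both are within 1-3 mm of what I computed. The eye comes out at about (0.5705, -0.1595, 0.3185). I'm moving to a standoff about 20 mm short of it.

```bash
python3 -m crank '{"steps":[[[-0.02,-0.2,0.2],[0,0,0]],[[-0.02,-0.4,0.15],[0,0,0]],[[-0.02,-0.4,0],[0,0,0]],[[-0.02,-0.4,0],[0,0,0]],[[0,-0.23,0],[0,0,0]],[[0,0,0],[0,0,0]],[[0,0,0],[0,0,0]],[[0,0,0],[0,0,0]]]}'
sed -i 's/^m=(s<80.*/sys.exit()/; s/INTER_CUBIC/INTER_LINEAR/; s/fx=5,fy=5/fx=10,fy=10/' m3.py
python3 m3.py pics/g.png 165 235 165 220
```

```text
time: 6.5
ee_pos: [0.5379, -0.0408, 0.3012]
eef_rot: [0.77, 0.638, 0.0, -0.0]
ft_force: [0.5, 0.3, -2.5]
width: 0.0179
grip_force: 60.0
tool heading -10.708647838983808 pred tip [ 0.5507 -0.1566  0.3187] px [192.2 187.8] pin root px [190.7 178.5]
eye px pred [191.8353486  193.72077046]
```

View pics/g.png

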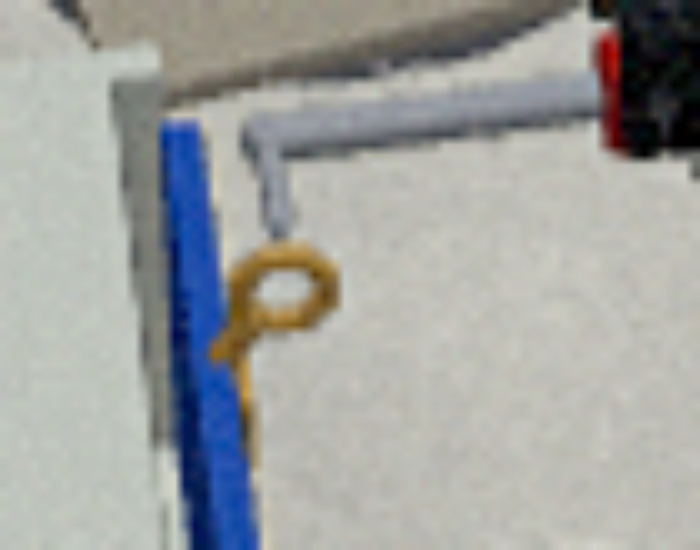

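The zoomed view shows the pin tip at (278,233), pointing at the hole centre (285,289). The extended pin line passes through (286,288), so they line up. I'm inserting slowly.

```bash
python3 -m crank '{"steps":[[[0.2,-0.038,0],[0,0,0]],[[0.2,-0.038,0],[0,0,0]],[[0.1,-0.019,0],[0,0,0]],[[0.1,-0.019,0],[0,0,0]],[[0.1,-0.019,0],[0,0,0]],[[0.1,-0.019,0],[0,0,0]],[[0,0,0],[0,0,0]]]}'
python3 -m crank '{"steps":[[[0.1,-0.019,0],[0,0,0]],[[0.1,-0.019,0],[0,0,0]],[[0,0,0],[0,0,0]]]}'
python3 -m crank '{"steps":[[[0.1,-0.019,0],[0,0,0]],[[0.1,-0.019,0],[0,0,0]],[[0.1,-0.019,0],[0,0,0]],[[0.1,-0.019,0],[0,0,0]],[[0,0,0],[0,0,0]],[[0,0,0],[0,0,0]],[[0,0,0],[0,0,0]]]}'
python3 m3.py pics/i.png 165 235 165 220
```

```text
time: 7.13
ee_pos: [0.5583, -0.0451, 0.3012]
eef_rot: [0.77, 0.638, -0.0, 0.0]
ft_force: [0.5, -0.2, -4.2]
width: 0.0175
grip_force: 60.0
time: 7.38
ee_pos: [0.5633, -0.046, 0.3013]
eef_rot: [0.77, 0.638, 0.0, 0.0]
ft_force: [-0.7, -0.5, -2.9]
width: 0.0174
grip_force: 60.0
time: 7.97
ee_pos: [0.573, -0.0479, 0.3013]
eef_rot: [0.77, 0.638, -0.0, 0.0]
ft_force: [-0.7, -0.1, -2.5]
width: 0.0175
grip_force: 60.0
tool heading -10.757916073324978 pred tip [ 0.5855 -0.1639  0.3188] px [193.5 198.1] pin root px [192.  188.3]
eye px pred [191.8353486  193.72077046]
```

View pics/i.png

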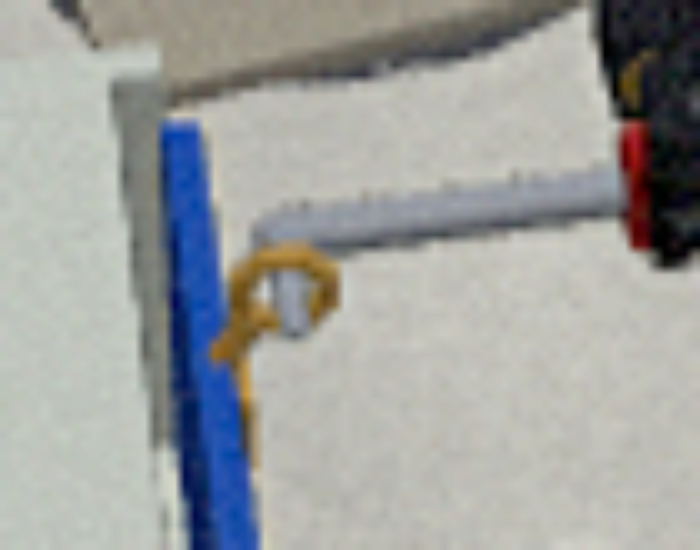

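The pin is through the eye, with its tip at (293,330) past the ring, and the forces are unchanged. I'm starting the arc.

```bash
python3 -m crank '{"steps":[[[0.024,0.125,-0.032],[0,0,0]],[[0.024,0.125,-0.032],[0,0,0]],[[0.024,0.125,-0.032],[0,0,0]],[[0.024,0.125,-0.032],[0,0,0]],[[0.023,0.121,-0.045],[0,0,0]],[[0.023,0.121,-0.045],[0,0,0]],[[0.023,0.121,-0.045],[0,0,0]],[[0.023,0.121,-0.045],[0,0,0]],[[0,0,0],[0,0,0]],[[0,0,0],[0,0,0]]]}'
python3 -c "
from h import *
for i in range(4):
  cams.camera('wrist') if i else 0
  s=monitor.read_state();print(s['ft_force'].round(2),s['torque'].round(2))"
```

```text
time: 8.85
ee_pos: [0.5777, -0.0225, 0.2934]
eef_rot: [0.77, 0.638, 0.0, -0.0]
ft_force: [0.8, 0.4, -2.6]
width: 0.0176
grip_force: 60.0
[ 0.82  0.4  -2.63] [-0.14  0.1   0.05]
[ 0.28 -0.24 -2.05] [-0.07  0.09 -0.01]
[-0.28 -0.76 -3.78] [-0.06 -0.02  0.01]
[ 0.53 -0.37 -1.32] [-0.05  0.07 -0.04]
```

```bash
cat > m4.py <<'E'
from h import *
c=cap('scene');P,ok=pts(c);hsv=cv2.cvtColor(c['pixels'],cv2.COLOR_BGR2HSV).astype(int);h,s,v=hsv[...,0],hsv[...,1],hsv[...,2]
X,Y,Z=P[...,0],P[...,1],P[...,2]
O=np.array([.565,-.1865]);out=(X-O[0])*.187+(Y-O[1])*.982; lat=(X-O[0])*.982-(Y-O[1])*.187
st=monitor.read_state(); tcp=st['ee_pos']; t=tcp+[0,0,.0175]+.1116*np.array([-.187,-.982,0])+.034*np.array([.982,-.187,0])
to=(t[0]-O[0])*.187+(t[1]-O[1])*.982
print('pin: out',to.round(4),'up',(t[2]-.19).round(4),'phi',np.arctan2(to,t[2]-.19).round(3),'r',np.hypot(to,t[2]-.19).round(4), 'lat tip',((t[0]-O[0])*.982-(t[1]-O[1])*.187).round(4))
br=(h>10)&(h<30)&(s>90)&(abs(lat)<.03)&(np.hypot(out,Z-.19)>.117)&(np.hypot(out,Z-.19)<.16)&(out>-.02)
print('ring n',br.sum(),'out',out[br].mean().round(4),'up',(Z[br]-.19).mean().round(4),'phi',np.arctan2(out[br].mean(),Z[br].mean()-.19).round(3),'bbox',[a.min() for a in np.nonzero(br)],[a.max() for a in np.nonzero(br)])
bl=(h>105)&(h<132)&(s>120)&(abs(lat)<.1)&(np.hypot(out,Z-.19)<.13)&(Z>.15)
q=np.c_[out[bl],Z[bl]-.19]; print('blue',len(q)); 
if len(q)>20: print('theta by edge pts', np.percentile(np.arctan2(q[:,0],q[:,1])[np.hypot(*q.T)>.06],[10,25,50,75,90]).round(3))
E
python3 m4.py
```

```text
pin: out 0.0515 up 0.1211 phi 0.402 r 0.1316 lat tip 0.0159
ring n 55 out 0.0476 up 0.1235 phi 0.368 bbox [np.int64(190), np.int64(196)] [np.int64(199), np.int64(209)]
blue 779
theta by edge pts [0.194 0.206 0.218 0.252 0.28 ]
```

The ring follows the pin (ring φ 0.37, pin φ 0.40). I'm continuing along the arc.

```bash
python3 -m crank '{"steps":[[[0.022,0.115,-0.057],[0,0,0]],[[0.022,0.115,-0.057],[0,0,0]],[[0.022,0.115,-0.057],[0,0,0]],[[0.022,0.115,-0.057],[0,0,0]],[[0.021,0.109,-0.068],[0,0,0]],[[0.021,0.109,-0.068],[0,0,0]],[[0.021,0.109,-0.068],[0,0,0]],[[0.021,0.109,-0.068],[0,0,0]]]}'
python3 -m crank '{"steps":[[[0.019,0.102,-0.079],[0,0,0]],[[0.019,0.102,-0.079],[0,0,0]],[[0.019,0.102,-0.079],[0,0,0]],[[0.019,0.102,-0.079],[0,0,0]],[[0.018,0.094,-0.089],[0,0,0]],[[0.018,0.094,-0.089],[0,0,0]],[[0.018,0.094,-0.089],[0,0,0]],[[0.018,0.094,-0.089],[0,0,0]],[[0,0,0],[0,0,0]]]}'
python3 m4.py
```

```text
time: 9.72
ee_pos: [0.582, -0.0006, 0.2809]
eef_rot: [0.77, 0.638, 0.0, 0.0]
ft_force: [-1.1, -3.0, -1.0]
width: 0.0172
grip_force: 60.0
time: 10.47
ee_pos: [0.5856, 0.0196, 0.2637]
eef_rot: [0.77, 0.638, -0.0, -0.0]
ft_force: [-0.2, 0.6, -1.4]
width: 0.0177
grip_force: 60.0
pin: out 0.0946 up 0.0915 phi 0.802 r 0.1316 lat tip 0.0157
ring n 55 out 0.0906 up 0.0968 phi 0.753 bbox [np.int64(196), np.int64(214)] [np.int64(204), np.int64(228)]
blue 1649
theta by edge pts [0.582 0.594 0.608 0.62  0.654]
```

```bash
python3 -m crank '{"steps":[[[0.016,0.084,-0.098],[0,0,0]],[[0.016,0.084,-0.098],[0,0,0]],[[0.016,0.084,-0.098],[0,0,0]],[[0.016,0.084,-0.098],[0,0,0]],[[0.014,0.075,-0.106],[0,0,0]],[[0.014,0.075,-0.106],[0,0,0]],[[0.014,0.075,-0.106],[0,0,0]],[[0.014,0.075,-0.106],[0,0,0]]]}'
python3 -m crank '{"steps":[[[0.012,0.064,-0.114],[0,0,0]],[[0.012,0.064,-0.114],[0,0,0]],[[0.012,0.064,-0.114],[0,0,0]],[[0.012,0.064,-0.114],[0,0,0]],[[0.010,0.052,-0.119],[0,0,0]],[[0.010,0.052,-0.119],[0,0,0]],[[0.010,0.052,-0.119],[0,0,0]],[[0.010,0.052,-0.119],[0,0,0]],[[0,0,0],[0,0,0]]]}'
python3 m4.py
python3 -c "
from h import *
F=[]
for i in range(8):
  cams.camera('wrist'); F.append(monitor.read_state()['ft_force'])
print(np.mean(F,0),np.std(F,0))"
```

```text
time: 11.18
ee_pos: [0.5887, 0.035, 0.2436]
eef_rot: [0.77, 0.638, 0.0, -0.0]
ft_force: [0.5, 1.0, 0.2]
width: 0.0175
grip_force: 60.0
time: 11.93
ee_pos: [0.5906, 0.0468, 0.2198]
eef_rot: [0.77, 0.638, -0.0, -0.0]
ft_force: [1.2, 2.6, 0.4]
width: 0.0178
grip_force: 60.0
pin: out 0.1222 up 0.0477 phi 1.199 r 0.1311 lat tip 0.0157
ring n 52 out 0.121 up 0.055 phi 1.144 bbox [np.int64(208), np.int64(227)] [np.int64(215), np.int64(241)]
blue 2186
theta by edge pts [0.965 0.981 0.999 1.013 1.024]
[ 0.23153171  2.38099223 -1.20534185] [0.4846294  0.59647353 0.5464058 ]
```

```bash
cat > m5.py <<'E'
from h import *
c=cap('scene');P,ok=pts(c);hsv=cv2.cvtColor(c['pixels'],cv2.COLOR_BGR2HSV).astype(int);h,s,v=hsv[...,0],hsv[...,1],hsv[...,2]
tcp=monitor.read_state()['ee_pos'];D=P-(tcp+[0,0,.0187]);a=D@np.array([-.187,-.982,0]);b=D@np.array([.982,-.187,0]);z=D[...,2]
red=((h<8)|(h>172))&(s>120)&(v>50)&(a>-.1)&(a<.1)&(abs(b)<.03)&(abs(z)<.04)
sh=(s<70)&(v>90)&(a>.035)&(a<.125)&(abs(b)<.012)&(abs(z)<.03)
for n,m in(('red',red),('shaft',sh)):
    print(n,m.sum())
    for lo in np.arange(-.1,.13,.015):
        k=m&(a>=lo)&(a<lo+.015)
        if k.sum()>3: print('  a %.3f b %.4f ztop %.4f zmed %.4f'%(a[k].mean(),b[k].mean(),np.percentile(z[k],90),np.median(z[k])))
E
python3 m5.py
```

```text
red 123
  a -0.087 b 0.0057 ztop 0.0139 zmed 0.0040
  a -0.079 b 0.0062 ztop 0.0130 zmed 0.0078
  a 0.018 b 0.0072 ztop 0.0133 zmed 0.0045
  a 0.025 b 0.0055 ztop 0.0130 zmed 0.0058
shaft 110
  a 0.042 b 0.0019 ztop 0.0053 zmed 0.0034
  a 0.057 b 0.0011 ztop 0.0051 zmed 0.0034
  a 0.073 b 0.0013 ztop 0.0050 zmed 0.0031
  a 0.088 b 0.0017 ztop 0.0050 zmed 0.0037
  a 0.102 b 0.0014 ztop 0.0057 zmed 0.0042
  a 0.113 b -0.0007 ztop 0.0059 zmed 0.0019
```

```bash
python3 -m crank '{"steps":[[[0.012,0.06,-0.124],[0,0,0]],[[0.010,0.05,-0.124],[0,0,0]],[[0.010,0.05,-0.124],[0,0,0]],[[0.010,0.05,-0.124],[0,0,0]],[[0.005,0.028,-0.127],[0,0,0]],[[0.005,0.028,-0.127],[0,0,0]],[[0.005,0.028,-0.127],[0,0,0]],[[0,0,0],[0,0,0]]]}'
cat > fz.py <<'E'
from h import *
F=[]
for i in range(6):
  cams.camera('wrist'); F.append(monitor.read_state()['ft_force'])
print(np.mean(F,0).round(2),monitor.read_state()['ee_pos'].round(4))
E
python3 fz.py; python3 m4.py
```

```text
time: 13.1
ee_pos: [0.5921, 0.0537, 0.1978]
eef_rot: [0.77, 0.638, -0.0, -0.0]
ft_force: [0.5, 0.3, -1.3]
width: 0.0171
grip_force: 60.0
[ 0.22  0.08 -2.16] [0.5923 0.0535 0.1987]
pin: out 0.1293 up 0.0263 phi 1.37 r 0.132 lat tip 0.0159
ring n 50 out 0.1294 up 0.0331 phi 1.32 bbox [np.int64(214), np.int64(231)] [np.int64(220), np.int64(244)]
blue 2316
theta by edge pts [1.138 1.154 1.172 1.186 1.198]
```

```bash
for k in 1; do python3 -m crank '{"steps":[[[0.002,0.012,-0.06],[0,0,0]],[[0.002,0.012,-0.06],[0,0,0]],[[0.002,0.010,-0.06],[0,0,0]],[[0.001,0.008,-0.06],[0,0,0]],[[0.001,0.006,-0.06],[0,0,0]],[[0,0,0],[0,0,0]]]}'; done; python3 fz.py
python3 -m crank '{"steps":[[[0.001,0.006,-0.05],[0,0,0]],[[0,0,0],[0,0,0]],[[0,0,0],[0,0,0]]]}'; python3 fz.py
python3 -m crank '{"steps":[[[0.001,0.006,-0.05],[0,0,0]],[[0,0,0],[0,0,0]],[[0,0,0],[0,0,0]]]}'; python3 fz.py; python3 m4.py
```

```text
time: 13.95
ee_pos: [0.5924, 0.0548, 0.1909]
eef_rot: [0.77, 0.638, -0.0, -0.0]
ft_force: [1.3, 0.3, -1.2]
width: 0.0178
grip_force: 60.0
[ 0.84  0.2  -1.53] [0.5925 0.0548 0.1912]
time: 14.5
ee_pos: [0.5926, 0.0549, 0.1899]
eef_rot: [0.77, 0.638, 0.0, 0.0]
ft_force: [1.2, 0.3, 0.1]
width: 0.0176
grip_force: 60.0
[ 0.18  0.03 -0.98] [0.5925 0.0549 0.19  ]
time: 15.05
ee_pos: [0.5925, 0.0551, 0.1886]
eef_rot: [0.77, 0.638, 0.0, 0.0]
ft_force: [1.4, 0.0, -0.6]
width: 0.0178
grip_force: 60.0
[ 0.37 -0.01 -1.06] [0.5926 0.055  0.1887]
pin: out 0.1308 up 0.0162 phi 1.448 r 0.1318 lat tip 0.0159
ring n 52 out 0.1303 up 0.0241 phi 1.388 bbox [np.int64(216), np.int64(232)] [np.int64(223), np.int64(245)]
blue 2345
theta by edge pts [1.201 1.221 1.241 1.255 1.267]
```

```bash
for k in 1; do python3 -m crank '{"steps":[[[0,0.004,-0.05],[0,0,0]],[[0,0,0],[0,0,0]],[[0,0,0],[0,0,0]]]}'|grep ee_pos; done; python3 fz.py
python3 -m crank '{"steps":[[[0,0.004,-0.05],[0,0,0]],[[0,0,0],[0,0,0]],[[0,0,0],[0,0,0]]]}'|grep ee_pos; python3 fz.py
python3 -m crank '{"steps":[[[0,0.003,-0.04],[0,0,0]],[[0,0,0],[0,0,0]],[[0,0,0],[0,0,0]]]}'|grep ee_pos; python3 fz.py
```

```text
ee_pos: [0.5925, 0.0552, 0.1874]
[ 0.61  0.27 -1.37] [0.5925 0.0552 0.1874]
ee_pos: [0.5926, 0.0552, 0.1862]
[ 0.47  0.11 -0.21] [0.5926 0.0553 0.1862]
ee_pos: [0.5926, 0.0553, 0.1853]
[ 0.17 -0.11  1.68] [0.5926 0.0553 0.1853]
```

```bash
python3 -m crank '{"steps":[[[0,0,-0.02],[0,0,0]],[[0,0,0],[0,0,0]],[[0,0,0],[0,0,0]]]}'|grep ee_pos; python3 fz.py
python3 m4.py; python3 m5.py|grep -A9 shaft
```

```text
ee_pos: [0.5926, 0.0553, 0.1848]
[ 0.01 -0.44  3.02] [0.5926 0.0553 0.1848]
pin: out 0.1311 up 0.0122 phi 1.478 r 0.1317 lat tip 0.0158
ring n 47 out 0.1317 up 0.0214 phi 1.409 bbox [np.int64(217), np.int64(233)] [np.int64(224), np.int64(245)]
blue 2348
theta by edge pts [1.22  1.238 1.258 1.274 1.285]
shaft 101
  a 0.042 b 0.0014 ztop 0.0054 zmed 0.0040
  a 0.057 b 0.0013 ztop 0.0053 zmed 0.0038
  a 0.072 b 0.0016 ztop 0.0062 zmed 0.0037
  a 0.087 b 0.0017 ztop 0.0064 zmed 0.0044
  a 0.102 b 0.0008 ztop 0.0064 zmed 0.0045
  a 0.113 b 0.0012 ztop 0.0073 zmed 0.0056
```

Seated: net 5.6 N along the arc with the pin in the eye. I'm unloading to centre the pin, then sliding it out.

```bash
python3 -m crank '{"steps":[[[0,0,0.04],[0,0,0]],[[0,0,0.04],[0,0,0]],[[0,0,0.04],[0,0,0]],[[0,0,0.04],[0,0,0]],[[0,0,0],[0,0,0]],[[0,0,0],[0,0,0]]]}'|grep ee_pos; python3 fz.py
python3 m4.py
```

```text
ee_pos: [0.5924, 0.0554, 0.1885]
[-0.09 -0.07 -2.07] [0.5925 0.0553 0.1886]
pin: out 0.1311 up 0.0161 phi 1.448 r 0.1321 lat tip 0.0158
ring n 50 out 0.1315 up 0.0219 phi 1.406 bbox [np.int64(217), np.int64(233)] [np.int64(224), np.int64(245)]
blue 2349
theta by edge pts [1.218 1.239 1.258 1.273 1.284]
```

```bash
python3 -m crank '{"steps":[[[-0.1,0.019,0],[0,0,0]],[[-0.15,0.029,0],[0,0,0]],[[-0.15,0.029,0],[0,0,0]],[[0,0,0],[0,0,0]]]}'; python3 fz.py
python3 -m crank '{"steps":[[[-0.2,0.038,0],[0,0,0]],[[-0.2,0.038,0],[0,0,0]],[[-0.2,0.038,0],[0,0,0]],[[-0.2,0.038,0],[0,0,0]],[[-0.2,0.038,0],[0,0,0]],[[-0.2,0.038,0],[0,0,0]],[[-0.2,0.038,0],[0,0,0]],[[0,0,0],[0,0,0]]]}'
python3 m4.py; python3 m5.py|grep -A9 shaft
```

```text
time: 18.88
ee_pos: [0.5818, 0.0575, 0.1888]
eef_rot: [0.77, 0.638, 0.0, -0.0]
ft_force: [-0.0, 0.1, -3.0]
width: 0.0173
grip_force: 60.0
[ 0.4   0.12 -2.13] [0.5826 0.0572 0.1887]
time: 19.85
ee_pos: [0.5467, 0.0643, 0.1888]
eef_rot: [0.77, 0.638, 0.0, -0.0]
ft_force: [0.1, -1.1, -3.0]
width: 0.0174
grip_force: 60.0
pin: out 0.1313 up 0.0164 phi 1.447 r 0.1323 lat tip -0.0304
ring n 54 out 0.132 up 0.0197 phi 1.422 bbox [np.int64(217), np.int64(233)] [np.int64(224), np.int64(245)]
blue 2351
theta by edge pts [1.217 1.236 1.258 1.273 1.285]
shaft 100
  a 0.042 b 0.0012 ztop 0.0047 zmed 0.0026
  a 0.058 b 0.0015 ztop 0.0049 zmed 0.0031
  a 0.073 b 0.0010 ztop 0.0041 zmed 0.0028
  a 0.088 b 0.0008 ztop 0.0050 zmed 0.0033
  a 0.103 b 0.0014 ztop 0.0058 zmed 0.0024
  a 0.112 b 0.0014 ztop 0.0041 zmed 0.0035
```

```bash
python3 -m crank '{"steps":[[[0,0.5,0.1],[0,0,0]],[[0,0.9,0],[0,0,0]],[[0,0.9,0],[0,0,0.2]],[[0.05,0.9,-0.3],[0,0,0.7]],[[0.05,0.8,-0.3],[0,0,0.8]],[[0.05,0.8,-0.3],[0,0,0.8]],[[0.05,0.7,-0.3],[0,0,0.8]],[[0.05,0.6,-0.3],[0,0,0.8]],[[0.05,0.4,-0.3],[0,0,0.8]],[[0.03,0.16,-0.2],[0,0,0.39]]]}'
python3 -m crank '{"steps":[[[0,0,0],[0,0,0]],[[0,0,0],[0,0,0]]]}'
python3 -c "
from h import *
s=monitor.read_state();q=s['eef_rot'];print(s['ee_pos'].round(4),2*np.degrees(np.arctan2(q[1],q[0]))-90)
a=cap('wrist');P,ok=pts(a);hsv=cv2.cvtColor(a['pixels'],cv2.COLOR_BGR2HSV).astype(int);h,S,v=hsv[...,0],hsv[...,1],hsv[...,2];Z=P[...,2]
red=((h<8)|(h>172))&(S>120)&(v>50)&(Z>.14)&(Z<.22)
print(red.sum(),cv2.minAreaRect(P[red][:,:2].astype(np.float32)*1000),np.percentile(P[red][:,2],[5,50,95]))"
```

```text
time: 20.78
ee_pos: [0.5548, 0.2346, 0.14]
eef_rot: [0.6, 0.8, -0.0, -0.001]
ft_force: [0.1, 0.6, -1.7]
width: 0.0177
grip_force: 60.0
time: 20.95
ee_pos: [0.5554, 0.2315, 0.1408]
eef_rot: [0.604, 0.797, -0.0, -0.0]
ft_force: [-0.5, -1.0, -2.7]
width: 0.0178
grip_force: 60.0
[0.5554 0.2315 0.1408] 15.729161387463435
8282 ((547.2879638671875, 262.9156799316406), (18.04328727722168, 110.20144653320312), 15.634921073913574) [0.17073561 0.17240972 0.17352679]
```

```bash
python3 -m crank '{"steps":[[[-0.01,-0.02,-0.5],[0,0,0]],[[0,0,-0.6],[0,0,0]],[[0,0,-0.6],[0,0,0]],[[0,0,-0.6],[0,0,0]],[[0,0,-0.6],[0,0,0]],[[0,0,-0.4],[0,0,0]],[[0,0,-0.3],[0,0,0]],[[0,0,-0.2],[0,0,0]],[[0,0,-0.08],[0,0,0]],[[0,0,0],[0,0,0]]]}'; python3 fz.py
```

```text
time: 21.83
ee_pos: [0.5556, 0.2299, 0.0441]
eef_rot: [0.604, 0.797, 0.0, 0.0]
ft_force: [1.4, -0.2, -2.7]
width: 0.0174
grip_force: 60.0
[ 0.26  0.17 -2.06] [0.5558 0.23   0.0447]
```

```bash
python3 -m crank '{"steps":[[[-0.02,0.02,-0.06],[0,0,0]],[[0,0,0],[0,0,0]],[[0,0,0],[0,0,0]]]}'|grep ee_pos; python3 fz.py
python3 -m crank '{"steps":[[[0,0,-0.03],[0,0,0]],[[0,0,0],[0,0,0]],[[0,0,0],[0,0,0]]]}'|grep ee_pos; python3 fz.py
```

```text
ee_pos: [0.555, 0.2305, 0.0427]
[ 0.15 -0.29 -2.43] [0.5551 0.2304 0.0427]
ee_pos: [0.5551, 0.2304, 0.0425]
[-3.41 -1.22  5.64] [0.5552 0.2304 0.0425]
```

The pole has touched down in the cradle. I'm releasing it and retreating upward.

```bash
python3 -m crank '{"steps":[[[0,0,0],[0,0,0]],[[0,0,0],[0,0,0]],[[0,0,0],[0,0,0]],[[0,0,0],[0,0,0]],[[0,0,0],[0,0,0]],[[0,0,0],[0,0,0]],[[0,0,0],[0,0,0]],[[0,0,0],[0,0,0]],[[0,0,0],[0,0,0]],[[0,0,0],[0,0,0]]]}' 87
python3 -m crank '{"steps":[[[0,0,0.2],[0,0,0]],[[0,0,0.5],[0,0,0]],[[0,0,0.9],[0,0,0]],[[0,0,0.9],[0,0,0]],[[0,0,0.9],[0,0,0]],[[0,0,0.9],[0,0,0]],[[0,0,0.9],[0,0,0]],[[0,0,0.5],[0,0,0]],[[0,0,0],[0,0,0]],[[0,0,0],[0,0,0]]]}'
python3 -c "
from h import *
a=cap('wrist');P,ok=pts(a);hsv=cv2.cvtColor(a['pixels'],cv2.COLOR_BGR2HSV).astype(int);h,S,v=hsv[...,0],hsv[...,1],hsv[...,2];Z=P[...,2]
red=((h<8)|(h>172))&(S>120)&(v>50)&(Z>.05)&(Z<.1)
print(red.sum(),cv2.minAreaRect(P[red][:,:2].astype(np.float32)*1000),np.percentile(P[red][:,2],[5,50,95]))
c=cap('scene');cv2.imwrite('pics/z.png',cv2.convertScaleAbs(cv2.resize(c['pixels'][150:310,150:370],None,fx=3.6,fy=3.6),alpha=1.4))"
python3 m4.py
```

```text
time: 24.07
ee_pos: [0.5551, 0.2304, 0.042]
eef_rot: [0.604, 0.797, 0.0, 0.0]
ft_force: [0.3, -0.5, 0.8]
width: 0.0761
grip_force: 0.0
time: 24.9
ee_pos: [0.5553, 0.2305, 0.185]
eef_rot: [0.604, 0.797, 0.001, 0.0]
ft_force: [-0.2, 0.2, -0.7]
width: 0.0873
grip_force: 0.0
2557 ((548.4057006835938, 257.747802734375), (17.908903121948242, 118.69251251220703), 15.88023567199707) [0.07236702 0.07408023 0.07536382]
pin: out 0.2956 up 0.0106 phi 1.535 r 0.2958 lat tip -0.0544
ring n 54 out 0.132 up 0.0198 phi 1.422 bbox [np.int64(217), np.int64(233)] [np.int64(224), np.int64(245)]
blue 2344
theta by edge pts [1.218 1.238 1.259 1.273 1.286]
```

View pics/z.png

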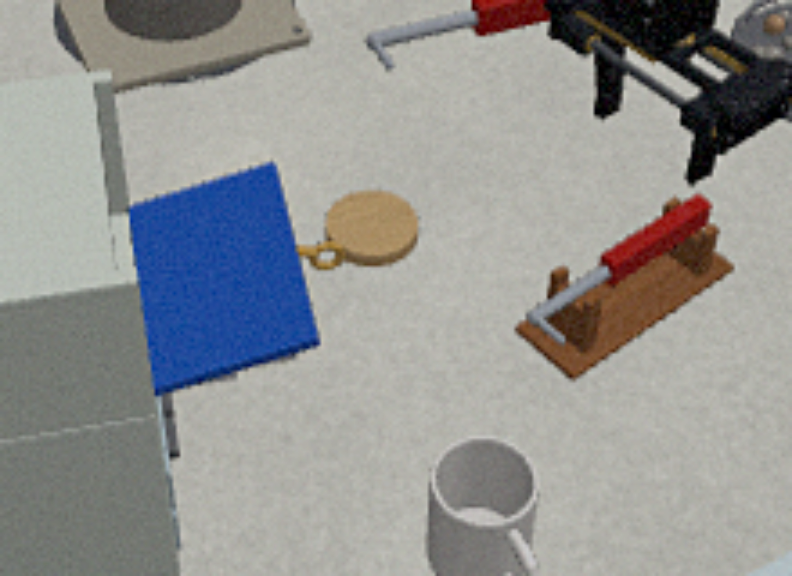

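The final view shows the hatch down at (225,280) and the pole back in its cradle at (620,265), within 1 mm of where it started. The gripper is clear and the slice and mug have not moved, so I'm handing in.

```bash
python3 -c "
from bench import ticket; print(ticket.close_job())"
```

```text
the job is handed in; nothing more can be done
None
```

The job is handed in, though no verdict came back: the hatch was pressed onto its bumper (about 5.6 N at the eye), the pin came out leaving it down, and the pole lies back in its cradle within about 1 mm of where it started.

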